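Hang the guarded stirring rod in the drip stand's eye

ROBOT

A 6-joint arm with a two-finger parallel gripper is mounted at the origin on the work surface. World frame = base frame: x ahead of the robot, y to its left, z up, the work surface at z = 0. Lengths are in m, angles in degrees, forces in N, time in s.
With the tool pointing down it reaches from about 0.4 to 0.925 m from the base axis. Payload 12.5 kg.
Tool frame: the origin (TCP) lies midway between the tips of the shut fingers; the grasp point (between the pads) lies 19 mm behind it (tcp_to_grasp is the distance from the TCP to the grasp point, in m); z points along the fingers, y is the direction in which the jaws open and shut (so a half turn about z gives the same grasp; the last joint's range is limited). The gripper opens to 95 mm and grips with 3 to 60 N. Pads are 20 mm wide; open, the fingers measure 119 mm over their backs; the gripper's body (75 mm by 180 mm) begins 59 mm behind the grasp point.
Start: joints at [-72.399, 28.126, 89.318, -0, 62.55, -6.05], TCP at [0.251, -0.573, 0.215] pointing down, gripper open.
Joint ranges: [-177.58, 177.58], [-47.91, 125.51], [2.72, 160], [-65.01, 245.01], [3.68, 167.84], [-153.87, 153.87]. Speed limits (degrees/s): [127.2, 127.2, 159.86, 180, 180, 180].

INTERFACE

Orientations are given as [roll, pitch, yaw] about the fixed x, y, z axes, in that order (R = Rz(yaw) Ry(pitch) Rx(roll)).
In Python, from workcell import read_state, read_camera, get_calibration, hand_in, tcp_to_grasp gives the robot as it stands.
- The arm moves only by the tool jog_arm, never from a script. Its argument "rows" is a list of rows, each a list of 3 entries, a list of its own where there are three numbers: the closure, from 0 (fully open) to 1 (shut), then the shift along the world's x, y, z in units of 25 mm (1.0 is 25 mm), then the turn, a rotation vector about the world's x, y, z in units of 6 degrees (1.0 is 6 degrees). A call has 1 to 12 rows; each row is the pose to reach, as a shift and turn from the pose commanded when the call began; what a row does not reach only later rows make up. A row lasts 1/10 s, in which the tool goes at most 50 mm and 8.59 degrees, less where a joint would pass 70% of its speed; a pose out of reach is approached as far as the arm can. A call with a gripper value outside its range is refused whole. The fingers move at their own pace and stop on an object; "force" is the grip in N (left out, the last holds). Time passes only in rows, so rows that repeat a pose let the fingers close. It gives the time, the measured TCP pose, the force and the opening at its end, in the units of the state.
- read_state(): the state, without advancing time (a new reading comes with each control period).
- read_camera(name): name is "scene" or "side" or "wrist"; returns (picture, depth): 400x640x3 uint8, red, green, blue; 400x640 float32, m along the optical axis (not along the pixel's ray), 0 where there is no reading.
- get_calibration(name): a dict with "intrinsics" (3x3 intrinsics, pixels), "dist" ([k1, k2, p1, p2, k3] as OpenCV has them; the pictures are not rectified), "T" (4x4, takes a point from camera to world coordinates); the wrist camera has in their place "T_tool_cam" (4x4, takes a point from camera to tool coordinates, whose origin is the TCP and whose axes are the flange's). Camera axes: x right, y up, looking along -z (the intrinsics and any distortion apply to the point x, -y, -z); pixel columns grow to the right and rows downward; lengths in m; the calibration is good to about 2 mm. A picture is of the moment at which its call begins: read the wrist's pose just before it. get_calibration takes no time and is no camera call.
- hand_in(): hands the job in, once; it reports no verdict.
The state is a dict: "time_s": time; "joint_positions": joint angles; "joint_velocities": joint speeds; "tau": joint torques, N m; "tcp_pos": TCP position; "orientation": TCP orientation; "contact_force": force on the tool from outside, world axes, zero at the start; "moment": the same for the moment, N m; "finger_gap": finger opening in m.
Only numpy, scipy, OpenCV 4.12 (cv2) and the standard library are available. Lean on these libraries where they do the work, as an engineer would, in place of code of your own. Each camera call takes 0.05 s, during which the arm holds its last target.

TASK

In this marbling workshop, take the tall stirring rod with the broadest disc guard out of the wooden block and put its rod end down through the small eye of the drip stand. Lower it until the guard rests on the eye before you let go, so that the rod is left hanging upright by its guard over the drip dish.

Things in the scene. Friction and masses are not known exactly. Their poses are not given: they have to be found in the camera images.
- guard_stirrer: Rod to hang, upright in a hole of the block, foot 40 mm deep: draw it 45 mm straight up. Origin: centre of the underside of its white disc guard (56 mm wide, 8 mm thick); z axis up along the rod. Below: steel rod, 14 mm diameter, 100 mm long. Above: round wooden grip, 24 mm diameter, 8 to 78 mm over the origin, best held at 45 mm. 0.12 kg. Round, so yaw means nothing.
- eye (a point): Small eye of the fixed drip stand: centre of its hole in the plane of the upper face, 130 mm above the table. Round vertical through hole 32 mm wide; ring 10 mm thick, 48 mm outer diameter. Post 16 mm thick, 75 mm off along this point's +x, joined by an arm; nothing rises above the eye. White drip dish below, its rim 20 mm above the table.
- block: Fixed wooden block, 80 (x) by 220 (y) by 50 mm high, origin centre of underside. Three holes in a row along its y at -75, 0, 75 mm, 16 mm wide, 40 mm deep; which rod is in which varies. The two other rods have short grips, tops 150 mm above the table: one has a 36 mm guard, one none. Fingers closing along the block's x have free room. Bottles and other bystanders are up to 135 mm high.
- funnel_stand: Not to be used: fixed stand like the drip stand but with a wide ring, hole 72 mm, upper face 105 mm above the table, through which the guard would fall. Origin: on the table under the ring's centre; its post stands 75 mm away along its +x. Block and both stands change places.
There are look-alikes about, which are no part of the job. Leave any green look-alike of the guard_stirrer alone.

How it is judged (in metres and radians):
On the way:
1. the guarded rod, still held in the fingers, is through the eye with its guard no more than 20 mm above the eye (horizontal distance between guard_stirrer and eye below 0.014 m and z of guard_stirrer in the frame of eye between -0.006 and 0.02 m and contact force between the fingers and guard_stirrer above 0.5 N), for 0.1 s.
At the end, for the whole second after the job is handed in: The guarded rod hangs still through the small eye: its guard's underside within 5 mm above and 6 mm below the eye's upper face, within 14 mm of the eye's centre sideways, upright within 10 degrees (horizontal distance between guard_stirrer and eye below 0.014 m and z of guard_stirrer in the frame of eye between -0.006 and 0.005 m and angle between guard_stirrer's own z axis and vertical below 0.17 rad and linear speed of guard_stirrer below 0.03 m/s); the robot touches nothing.
It also fails if it takes over 48 s, if anything falls off the work surface, if the arm or the gripper's body presses on something with over 40 N, if the wrist force passes 120 N, or if a joint passes its speed limit or range.

## Working session

There is one attempt and no reset: what is moved stays moved. The work goes in short steps, Python scripts to look and compute and a tool call to move; the robot and the scene stay as the last step left them, time stands still between calls to the robot, and variables do not carry over. Pictures are saved under pics/ and viewed, and the job is handed in when it is done.

Besides the shell and the picture viewer there is one more tool, called after ">>>" by a JSON object that holds its "method" and its "body". jog_arm: Moves the arm, as the interface text tells. Its arguments: {"type":"object","properties":{"rows":{"type":"array","items":{"type":"array"}},"force":{"type":"number"}},"required":["rows"]}

```bash
ls; mkdir -p pics; cat > h.py <<'E'
import numpy as np, cv2, pickle
from workcell import *
def snap(n,tag):
    st=read_state(); im,d=read_camera(n); c=get_calibration(n)
    pickle.dump((st,im,d,c),open(f'pics/{tag}.pkl','wb'))
    cv2.imwrite(f'pics/{tag}.png',im[:,:,::-1]); return st,im,d,c
def load(tag): return pickle.load(open(f'pics/{tag}.pkl','rb'))
def Tcam(st,c):
    if 'T' in c: return np.array(c['T'])
    from scipy.spatial.transform import Rotation as R
    T=np.eye(4);T[:3,:3]=R.from_euler('xyz',st['orientation'],degrees=True).as_matrix();T[:3,3]=st['tcp_pos']
    return T@np.array(c['T_tool_cam'])
def rays(st,c,uv):
    uv=np.array(uv,float).reshape(-1,1,2)
    p=cv2.undistortPoints(uv,np.array(c['intrinsics']),np.array(c['dist']))[:,0]
    r=np.c_[p[:,0],-p[:,1],-np.ones(len(p))]
    T=Tcam(st,c); return T[:3,3],r@T[:3,:3].T
def onplane(st,c,uv,z):
    o,r=rays(st,c,uv); return o+r*((z-o[2])/r[:,2])[:,None]
def bydepth(st,c,d,uv):
    o,r=rays(st,c,uv); dd=np.array([d[int(round(v)),int(round(u))] for u,v in uv]); return o+r*dd[:,None]
def cloud(st,c,d):
    v,u=np.mgrid[0:d.shape[0],0:d.shape[1]]
    o,r=rays(st,c,np.c_[u.ravel(),v.ravel()]); P=o+r*d.ravel()[:,None]
    P[d.ravel()==0]=np.nan; return P.reshape(d.shape+(3,))
def crop(tag,x0,y0,x1,y1,s,out):
    im=load(tag)[1][y0:y1,x0:x1,::-1]; cv2.imwrite(f'pics/{out}.png',cv2.resize(im,None,fx=s,fy=s,interpolation=cv2.INTER_CUBIC))
E
python3 - <<'E'
from h import *
print(read_state(), tcp_to_grasp)
for n in('scene','side'):
    st,im,d,c=snap(n,n+'0'); print(n,np.round(Tcam(st,c),3).tolist())
E
```

```text
pics
{'time_s': 0.0, 'joint_positions': array([-7.23991414e+01,  2.81635522e+01,  8.93509411e+01, -8.35677730e-04,
        6.25495522e+01, -6.05056332e+00]), 'joint_velocities': array([ 0.056167  ,  0.06780955,  0.04082732, -0.00159606,  0.1111872 ,
        0.00980251]), 'tau': array([ 1.74328034e-03, -6.12639356e+01, -2.58187723e+01,  6.94509898e-02,
        4.82622266e-02, -3.73382306e-05]), 'tcp_pos': array([ 0.25067149, -0.57225252,  0.2140633 ]), 'orientation': array([-1.79936233e+02, -6.01375576e-03,  2.36518042e+01]), 'contact_force': array([ 1.74671517, -0.59585122, -0.35487933]), 'moment': array([ 0.00022628, -0.03553949, -0.03013168]), 'finger_gap': 0.09526732151629247} 0.0188
scene [[0.84, -0.435, 0.326, 0.867], [0.543, 0.667, -0.51, -0.466], [0.005, 0.605, 0.796, 0.841], [0.0, 0.0, 0.0, 1.0]]
side [[-0.993, 0.066, -0.095, 0.453], [-0.115, -0.511, 0.852, 0.891], [0.008, 0.857, 0.515, 0.659], [0.0, 0.0, 0.0, 1.0]]
```

View pics/scene0.png

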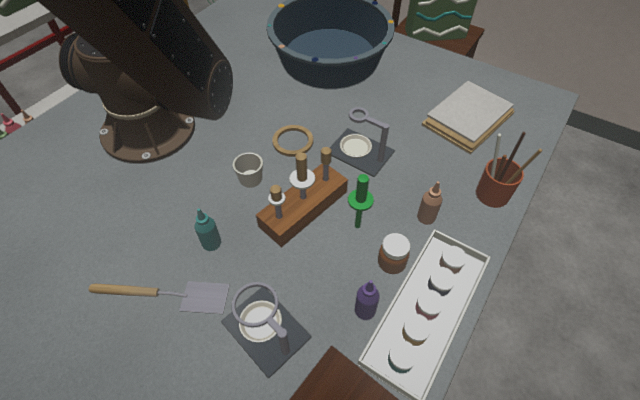

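View pics/side0.png

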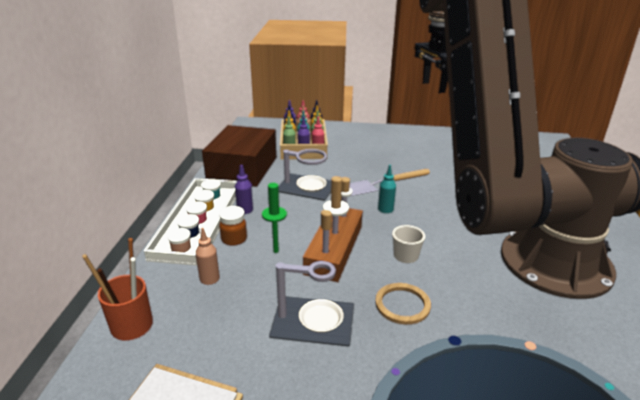

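The scene view shows the block with three rods. Candidates, with scene pixels:
- Middle rod: tall grip (302,165), white guard (302,179).
- Left rod: small white guard (277,198).
- Right rod: no guard (326,160).
- Green look-alike: (361,200).

The eyes are the small ring at (358,115) and the wide funnel ring at (257,305). I choose the middle rod and the ring at (358,115), and will check both in crops.

```bash
python3 - <<'E'
from h import *
crop('scene0',250,95,410,245,5,'c1'); crop('side0',265,165,385,345,3.3,'c2')
for n in('scene0','side0'):
    st,im,d,c=load(n); print(n,c['intrinsics'][0][0],d[d>0].min(),(d==0).mean())
st,im,d,c=load('scene0');P=cloud(st,c,d)
# grip/guard/eye clouds
for nm,(x0,y0,x1,y1) in dict(grip=(295,150,310,170),guard=(288,168,316,190),eye=(345,105,372,125)).items():
    q=P[y0:y1,x0:x1].reshape(-1,3); q=q[q[:,2]>0.09]; print(nm,len(q),np.round(np.nanmedian(q,0),4),np.round(np.nanmin(q,0),4),np.round(np.nanmax(q,0),4))
E
```

```text
scene0 429.48527985683444 0.5740549 0.003984375
side0 470.0046204459052 0.60661346 0.0040078125
grip 187 [0.5117 0.0071 0.1809] [ 4.974e-01 -1.000e-04  1.174e-01] [0.5206 0.0395 0.1906]
guard 433 [0.5151 0.0034 0.1183] [ 0.4816 -0.0164  0.1097] [0.5354 0.0395 0.1643]
eye 216 [0.5194 0.2407 0.1285] [0.491  0.2204 0.1194] [0.5536 0.2699 0.1325]
```

View pics/c1.png

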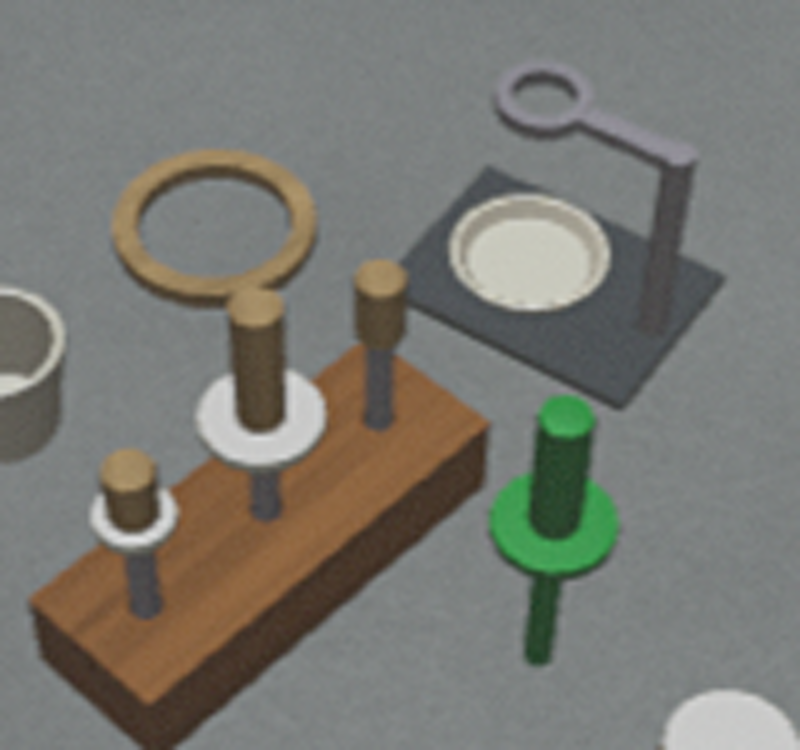

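View pics/c2.png

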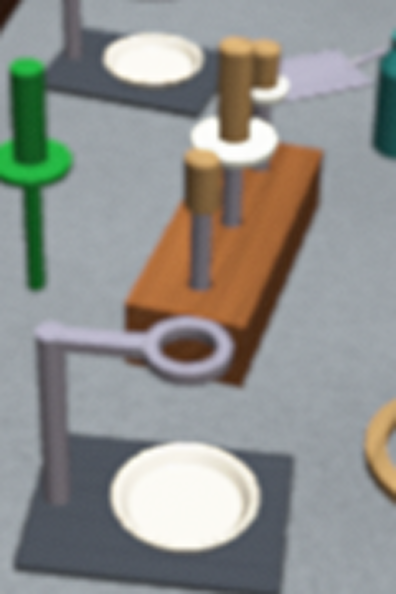

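The crops confirm the middle rod: broad white guard at scene (302,178) and tall grip. The small eye's hole is at scene (358.5,114) and side (322,269). Next I compute the positions.

```bash
python3 - <<'E'
from h import *
f1=lambda x,y:((x+.5)/5-.5+250,(y+.5)/5-.5+95)
f2=lambda x,y:((x+.5)/3.3-.5+265,(y+.5)/3.3-.5+165)
for n,f,pts in(('scene0',f1,dict(griptop=(257,307,.188),guardtop=(261,413,.118),eye=(543,94,.13),noguard=(381,278,.15),small=(128,469,.15),post=(678,155,.13))),
 ('side0',f2,dict(griptop=(238,46,.188),guardtop=(235,139,.118),eye=(190,346,.13),noguard=(203,158,.15),small=(265,47,.15),post=(50,330,.13)))):
    st,im,d,c=load(n)
    for k,(x,y,z) in pts.items(): print(n,k,np.round(onplane(st,c,[f(x,y)],z)[0],4))
    P=cloud(st,c,d)
    # tall things in the area
    q=P.reshape(-1,3); m=(q[:,2]>.03)&(q[:,0]>.3)&(q[:,0]<.8)&(abs(q[:,1])<.4); 
    g=np.zeros((40,25),int); s=q[m]
    H=np.full((40,25),0.); 
    np.maximum.at(H,((.4-s[:,1])//.02).astype(int).clip(0,39)*0+((.4-s[:,1])/.02).astype(int).clip(0,39) if 0 else (((.4-s[:,1])/.02).astype(int).clip(0,39),((s[:,0]-.3)/.02).astype(int).clip(0,24)),s[:,2])
    if n=='scene0':
        print('cols x=.30...',)
        for i in range(40): print('%.2f '%(.39-.02*i),' '.join('%3d'%(h*1000) for h in H[i]))
E
```

```text
scene0 griptop [0.5084 0.0113 0.188 ]
scene0 guardtop [0.5068 0.0121 0.118 ]
scene0 eye [0.5135 0.2441 0.13  ]
scene0 noguard [0.5233 0.0829 0.15  ]
scene0 small [ 0.4942 -0.0631  0.15  ]
scene0 post [0.5883 0.2423 0.13  ]
cols x=.30...
0.39  124 124 123 119   0   0   0   0   0   0   0   0   0   0   0   0   0   0   0   0   0   0   0   0   0
0.37  123 122   0   0   0   0   0   0   0   0   0   0   0   0   0   0   0   0   0   0   0   0   0   0   0
0.35    0   0   0   0   0   0   0   0   0   0   0   0   0   0   0   0   0   0   0   0   0   0   0   0   0
0.33    0   0   0   0   0   0   0   0   0   0   0   0   0   0   0   0   0   0   0   0   0   0   0   0   0
0.31    0   0   0   0   0   0   0   0   0   0   0   0   0   0   0   0   0   0   0   0   0   0   0   0   0
0.29    0   0   0   0   0   0   0   0   0   0   0   0   0   0   0   0   0   0   0   0   0   0   0   0   0
0.27    0   0   0   0   0   0   0   0   0 129 131 132   0   0   0   0   0   0   0   0   0   0   0   0   0
0.25    0   0   0   0   0   0   0   0   0 130 131 132 130 131 131   0   0   0   0   0   0   0   0   0   0
0.23    0   0  
[... 2913 characters left out ...]
  0   0 107 106 106  97   0   0   0   0   0 104 103 103
-0.33    0   0   0   0   0   0   0   0   0   0   0   0   0   0   0   0   0   0   0   0   0   0 102 103 102
-0.35    0   0   0   0   0   0   0   0   0   0   0   0   0   0   0   0   0   0   0   0   0  98 101 102   0
-0.37    0   0   0   0   0   0   0   0   0   0   0   0   0   0   0   0   0   0   0   0   0  99  98   0   0
-0.39    0   0   0   0   0   0   0   0   0   0   0   0   0   0   0   0   0   0   0   0   0   0   0   0   0
side0 griptop [0.5063 0.0162 0.188 ]
side0 guardtop [0.5061 0.0162 0.118 ]
side0 eye [0.5121 0.248  0.13  ]
side0 noguard [0.5206 0.0925 0.15  ]
side0 small [ 0.492  -0.0554  0.15  ]
side0 post [0.5885 0.244  0.13  ]
```

Averaging the two views puts the rod at about (0.507, 0.014) and the eye at about (0.513, 0.246), but they differ by 4 mm in y. The block is turned by about -11°, so the tool yaw should be about 79°, a turn of +55°. I'll move above the rod and refine with the wrist camera.

>>> {"method": "jog_arm", "body": {"rows": [[0, [0.4, 0.9, 0.6], [0, 0, 0.4]], [0, [1.1, 2.5, 1.2], [0, 0, 1.1]], [0, [1.8, 4.1, 1.8], [0, 0, 1.8]], [0, [2.5, 5.8, 2.4], [0, 0, 2.5]], [0, [3.2, 7.4, 3.0], [0, 0, 3.2]], [0, [4.0, 9.1, 3.4], [0, 0, 3.9]], [0, [4.7, 10.8, 3.4], [0, 0, 4.6]], [0, [5.5, 12.5, 3.4], [0, 0, 5.3]], [0, [6.2, 14.2, 3.4], [0, 0, 6.0]], [0, [6.9, 15.9, 3.4], [0, 0, 6.7]], [0, [7.6, 17.6, 3.4], [0, 0, 7.4]], [0, [8.3, 19.3, 3.4], [0, 0, 8.0]]], "force": 25}}

```text
time_s: 1.3
tcp_pos: [0.4585, -0.0881, 0.2996]
orientation: [180.0, -0.0, 71.8]
contact_force: [-0.2, -0.5, 0.2]
finger_gap: 0.0954
```

>>> {"method": "jog_arm", "body": {"rows": [[0, [0.6, 1.4, 0], [0, 0, 0.5]], [0, [1.2, 2.7, 0], [0, 0, 0.9]], [0, [1.7, 3.6, 0], [0, 0, 1.2]], [0, [1.9, 4.1, 0], [0, 0, 1.2]], [0, [1.9, 4.1, 0], [0, 0, 1.2]], [0, [1.9, 4.1, 0], [0, 0, 1.2]]]}}

```text
time_s: 1.9
tcp_pos: [0.5054, 0.0119, 0.2995]
orientation: [-180.0, 0.0, 78.8]
contact_force: [0.1, -0.3, 0.7]
finger_gap: 0.0953
```

```bash
python3 - <<'E'
from h import *
st,im,d,c=snap('wrist','w1'); print(st['time_s'],st['tcp_pos'],st['orientation'],st['joint_velocities'].round(2)); print(Tcam(st,c).round(3).tolist())
E
```

```text
1.9 [0.50537574 0.01192368 0.29949838] [-1.79977068e+02  1.86942794e-02  7.88190196e+01] [-0.94 -0.35  0.05 -0.01 -0.13 -0.07]
[[0.981, 0.188, 0.049, 0.518], [-0.195, 0.95, 0.244, 0.079], [-0.001, -0.249, 0.968, 0.469], [0.0, 0.0, 0.0, 1.0]]
```

View pics/w1.png

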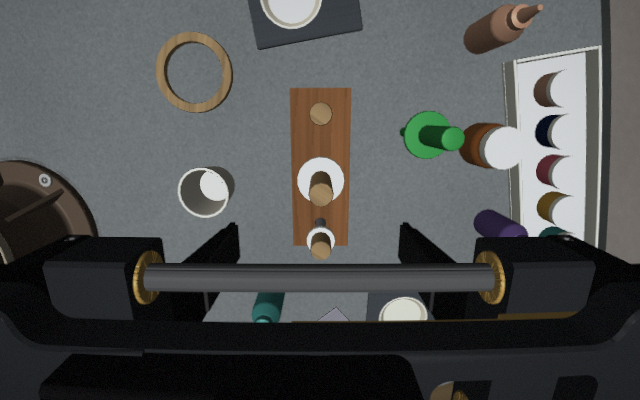

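The wrist view shows the guard at (320,181) with the grip below it at (320,190), in line with the jaws. I'll enlarge this to refine.

```bash
python3 - <<'E'
from h import *
crop('w1',280,140,360,260,6,'c3')
E
```

```text
(no output)
```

View pics/c3.png

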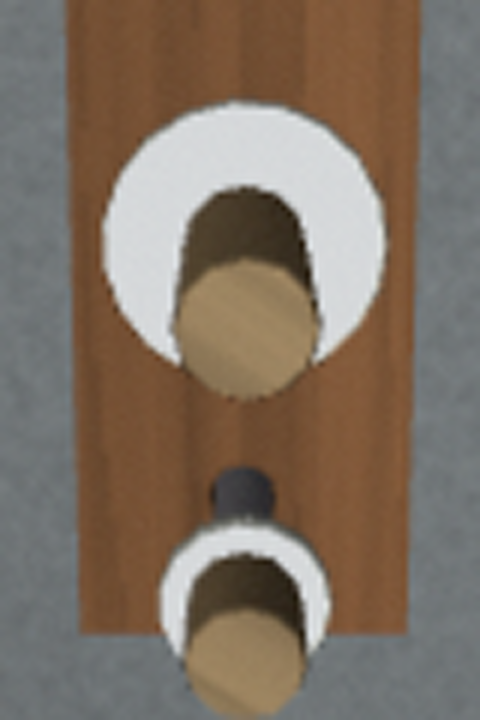

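```bash
python3 - <<'E'
from h import *
st,im,d,c=load('w1'); f=lambda x,y:((x+.5)/6-.5+280,(y+.5)/6-.5+140)
for k,(x,y,z) in dict(top=(247,329,.188),guard=(244,241,.118),small=(245,663,.15)).items(): print(k,onplane(st,c,[f(x,y)],z).round(4))
print(bydepth(st,c,d,[f(247,329),f(150,220),(320,114),f(245,663)]).round(4))
T=Tcam(st,c); print(read_state()['tcp_pos'])
E
```

```text
top [[0.5062 0.0115 0.188 ]]
guard [[0.5062 0.0119 0.118 ]]
small [[ 0.4919 -0.0606  0.15  ]]
[[ 0.5061  0.0111  0.1863]
 [ 0.4891  0.0193  0.1168]
 [ 0.52    0.0841  0.1469]
 [ 0.4917 -0.0617  0.1475]]
[0.50532942 0.01161738 0.29958228]
```

The wrist camera puts the rod at (0.5062, 0.0117), within 1 mm of the TCP. I'll descend by 6.5 units so the TCP is at z≈0.137, then close.

>>> {"method": "jog_arm", "body": {"rows": [[0, [0.03, 0, -0.6], [0, 0, 0]], [0, [0.03, 0, -1.5], [0, 0, 0]], [0, [0.03, 0, -2.4], [0, 0, 0]], [0, [0.03, 0, -3.3], [0, 0, 0]], [0, [0.03, 0, -4.2], [0, 0, 0]], [0, [0.03, 0, -5.0], [0, 0, 0]], [0, [0.03, 0, -5.7], [0, 0, 0]], [0, [0.03, 0, -6.2], [0, 0, 0]], [0, [0.03, 0, -6.5], [0, 0, 0]], [0, [0.03, 0, -6.5], [0, 0, 0]], [0, [0.03, 0, -6.5], [0, 0, 0]]]}}

```text
time_s: 3.05
tcp_pos: [0.5067, 0.012, 0.1377]
orientation: [180.0, 0.0, 78.8]
contact_force: [-0.2, -0.8, 1.4]
finger_gap: 0.0949
```

>>> {"method": "jog_arm", "body": {"rows": [[0.8, [0, 0, 0], [0, 0, 0]], [0.8, [0, 0, 0], [0, 0, 0]], [0.8, [0, 0, 0], [0, 0, 0]], [0.8, [0, 0, 0], [0, 0, 0]], [0.8, [0, 0, 0], [0, 0, 0]], [0.8, [0, 0, 0], [0, 0, 0]], [0.8, [0, 0, 0], [0, 0, 0]], [0.8, [0, 0, 0], [0, 0, 0]], [0.8, [0, 0, 0], [0, 0, 0]], [0.8, [0, 0, 0], [0, 0, 0]]], "force": 25}}

```text
time_s: 4.05
tcp_pos: [0.5065, 0.0125, 0.1372]
orientation: [180.0, 0.0, 78.9]
contact_force: [0.3, -0.5, 0.3]
finger_gap: 0.0238
```

>>> {"method": "jog_arm", "body": {"rows": [[1, [0, 0, 0.1], [0, 0, 0]], [1, [0, 0, 0.4], [0, 0, 0]], [1, [0, 0, 0.8], [0, 0, 0]], [1, [0, 0, 1.2], [0, 0, 0]], [1, [0, 0, 1.6], [0, 0, 0]], [1, [0, 0, 2.1], [0, 0, 0]], [1, [0, 0, 2.8], [0, 0, 0]], [1, [0, 0, 3.6], [0, 0, 0]], [1, [0, 0, 4.5], [0, 0, 0]], [1, [0, 0, 5.4], [0, 0, 0]], [1, [0, 0, 6.0], [0, 0, 0]], [1, [0, 0, 6.2], [0, 0, 0]]]}}

```text
time_s: 5.25
tcp_pos: [0.5068, 0.0125, 0.2943]
orientation: [179.8, -0.0, 78.9]
contact_force: [0.5, 0.1, -1.1]
finger_gap: 0.0239
```

```bash
python3 - <<'E'
from h import *
st,im,d,c=snap('wrist','w2'); print(st['time_s'],st['tcp_pos'],st['orientation'],st['finger_gap'])
st,im,d,c=snap('side','s2'); crop('s2',240,100,440,300,4,'c4')
E
```

```text
5.25 [0.50675048 0.0124696  0.2943281 ] [ 1.79823683e+02 -1.33689162e-02  7.88560040e+01] 0.023887162939878154
```

View pics/w2.png

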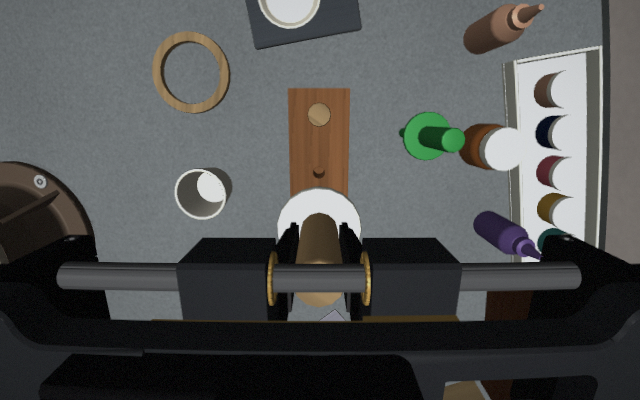

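View pics/c4.png

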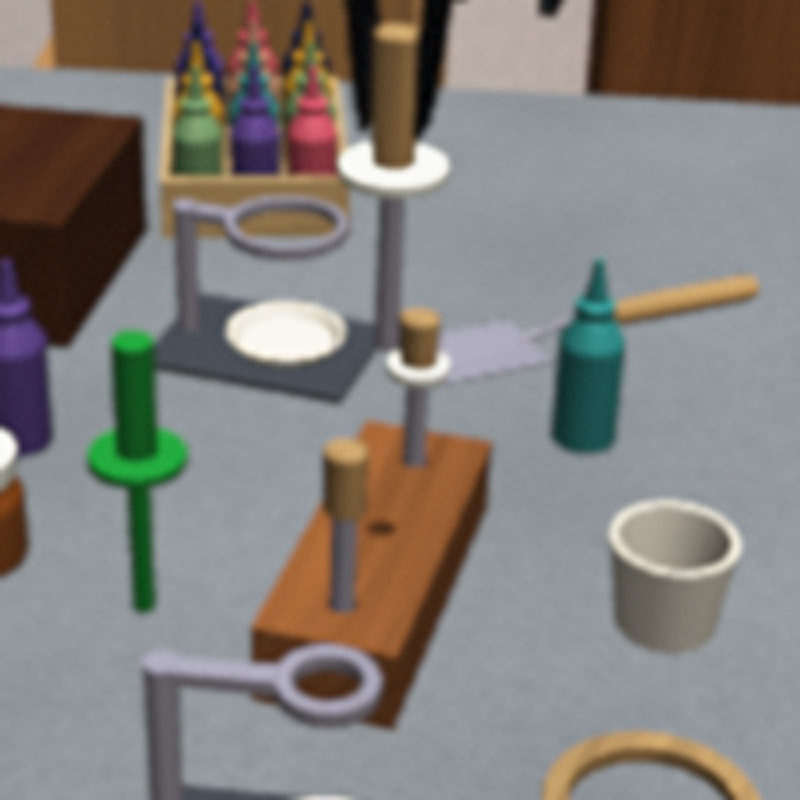

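The rod is out, held upright, and its guard is flush below the fingers. The hole is empty at crop (380,527). Next I'll move part-way so the wrist camera sees the eye.

>>> {"method": "jog_arm", "body": {"rows": [[1, [0, 0.3, 0.2], [0, 0, 0]], [1, [0.1, 1.0, 0.4], [0, 0, 0]], [1, [0.1, 1.9, 0.4], [0, 0, 0]], [1, [0.2, 2.8, 0.4], [0, 0, 0]], [1, [0.2, 3.7, 0.4], [0, 0, 0]], [1, [0.2, 4.6, 0.4], [0, 0, 0]], [1, [0.2, 5.3, 0.4], [0, 0, 0]], [1, [0.2, 5.7, 0.4], [0, 0, 0]], [1, [0.2, 5.8, 0.4], [0, 0, 0]], [1, [0.2, 5.8, 0.4], [0, 0, 0]], [1, [0.2, 5.8, 0.4], [0, 0, 0]]]}}

```text
time_s: 6.45
tcp_pos: [0.5115, 0.157, 0.302]
orientation: [-180.0, 0.0, 78.8]
contact_force: [1.1, -0.2, -1.6]
finger_gap: 0.0237
```

```bash
python3 - <<'E'
from h import *
st,im,d,c=snap('wrist','w3'); print(st['time_s'],st['tcp_pos'],st['orientation'],st['finger_gap'],st['joint_velocities'].round(2))
E
```

```text
6.45 [0.51148954 0.1569764  0.30204995] [-1.79989824e+02  1.56263710e-02  7.88295275e+01] 0.023736633025449025 [-0.38 -0.12 -0.03  0.04 -0.03  0.11]
```

View pics/w3.png

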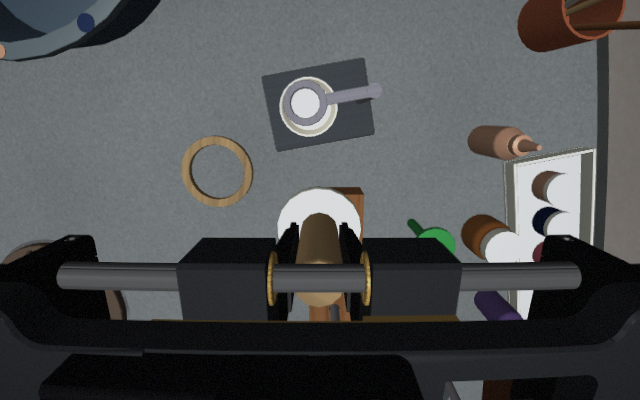

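The eye's ring is in clear view at about (306,103). I'll enlarge it.

```bash
python3 - <<'E'
from h import *
crop('w3',270,70,390,140,6,'c5'); crop('w3',265,180,375,310,5,'c6')
st,im,d,c=load('w3'); P=cloud(st,c,d)
E
```

```text
(no output)
```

View pics/c5.png

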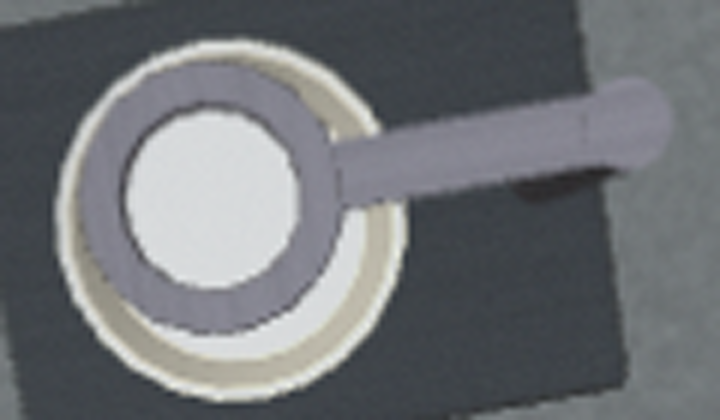

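View pics/c6.png

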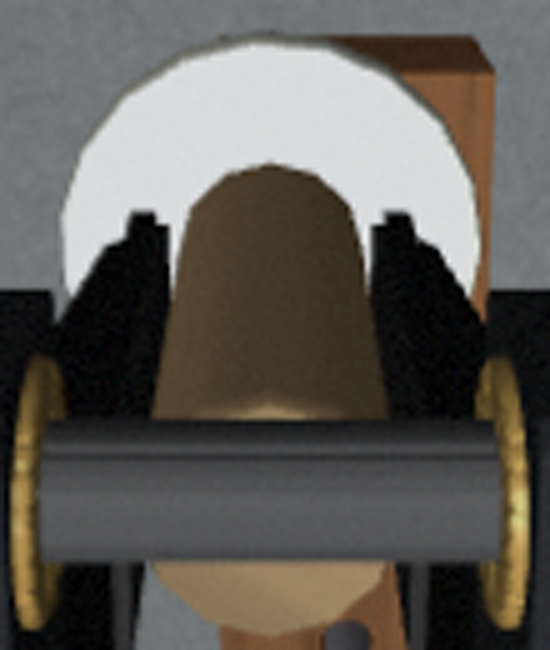

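```bash
python3 - <<'E'
from h import *
st,im,d,c=load('w3')
f=lambda x,y:((x+.5)/6-.5+270,(y+.5)/6-.5+70); g=lambda x,y:((x+.5)/5-.5+265,(y+.5)/5-.5+180)
e=onplane(st,c,[f(210.5,196),f(121,196),f(299,196),f(210,103),f(210,290),f(640,120)],.13).round(4); print('eye',e)
print('depth z', bydepth(st,c,d,[f(100,195),f(325,195),f(210,80),f(212,312)]).round(4))
zt=st['tcp_pos'][2]-.0192
pts=[(64,225),(90,145),(150,77),(265,42),(390,77),(450,145),(478,235)]
G=onplane(st,c,[g(*p) for p in pts],zt)
from scipy.optimize import least_squares
r=least_squares(lambda p:np.hypot(*(G[:,:2]-p[:2]).T)-.028,st['tcp_pos'][:2]); print('guard centre',r.x.round(4),'res',(r.fun*1000).round(1),'tcp',st['tcp_pos'].round(4))
print('guard depth z',bydepth(st,c,d,[g(265,70),g(265,120)]).round(4),zt)
E
```

```text
eye [[0.5126 0.2446 0.13  ]
 [0.497  0.2477 0.13  ]
 [0.528  0.2415 0.13  ]
 [0.5157 0.2601 0.13  ]
 [0.5092 0.2287 0.13  ]
 [0.5896 0.2427 0.13  ]]
depth z [[0.4932 0.2487 0.1287]
 [0.5326 0.2409 0.1282]
 [0.5165 0.2637 0.131 ]
 [0.5087 0.2248 0.1295]]
guard centre [0.5101 0.1552] res [-1.  -0.6  0.3  0.4  0.3 -0.6 -0.9] tcp [0.5115 0.157  0.302 ]
guard depth z [[0.5142 0.1795 0.2822]
 [0.5129 0.173  0.2822]] 0.2828499482329545
```

The wrist camera puts the eye at (0.5125, 0.2446). Its hole measures 31.6 mm, so it is the small one. The rod axis sits about 1 mm behind the TCP, so I aim for TCP (0.5135, 0.2456).

>>> {"method": "jog_arm", "body": {"rows": [[1, [0.02, 0.3, 0], [0, 0, 0]], [1, [0.04, 0.9, 0], [0, 0, 0]], [1, [0.06, 1.6, 0], [0, 0, 0]], [1, [0.08, 2.3, 0], [0, 0, 0]], [1, [0.08, 2.9, 0], [0, 0, 0]], [1, [0.08, 3.3, 0], [0, 0, 0]], [1, [0.08, 3.5, 0], [0, 0, 0]], [1, [0.08, 3.55, 0], [0, 0, 0]], [1, [0.08, 3.55, 0], [0, 0, 0]], [1, [0.08, 3.55, 0], [0, 0, 0]]]}}

```text
time_s: 7.5
tcp_pos: [0.5136, 0.2458, 0.3022]
orientation: [180.0, 0.0, 78.8]
contact_force: [-1.1, -1.7, -2.4]
finger_gap: 0.0236
```

```bash
python3 - <<'E'
from h import *
st,im,d,c=snap('scene','s3'); print(st['time_s'],st['tcp_pos'],st['contact_force']); crop('s3',300,20,420,140,5,'c7')
st,im,d,c=snap('side','d3'); crop('d3',250,150,390,300,5,'c8')
E
```

```text
7.5 [0.5135676  0.24580196 0.30217981] [-1.14219668 -1.74985545 -2.44865832]
```

View pics/c7.png

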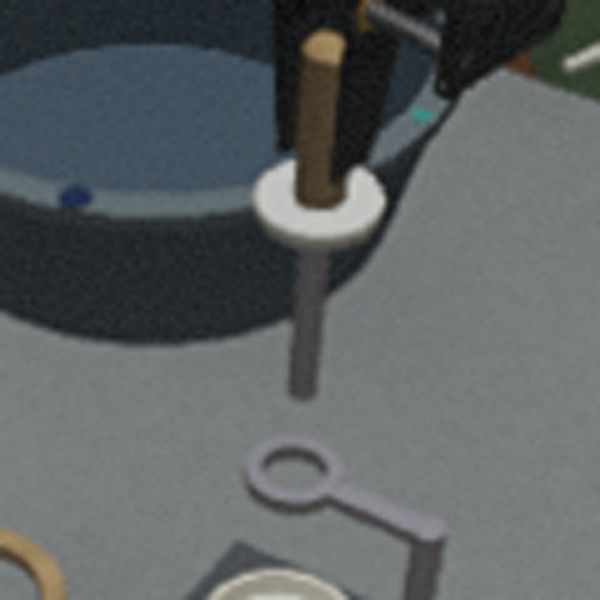

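View pics/c8.png

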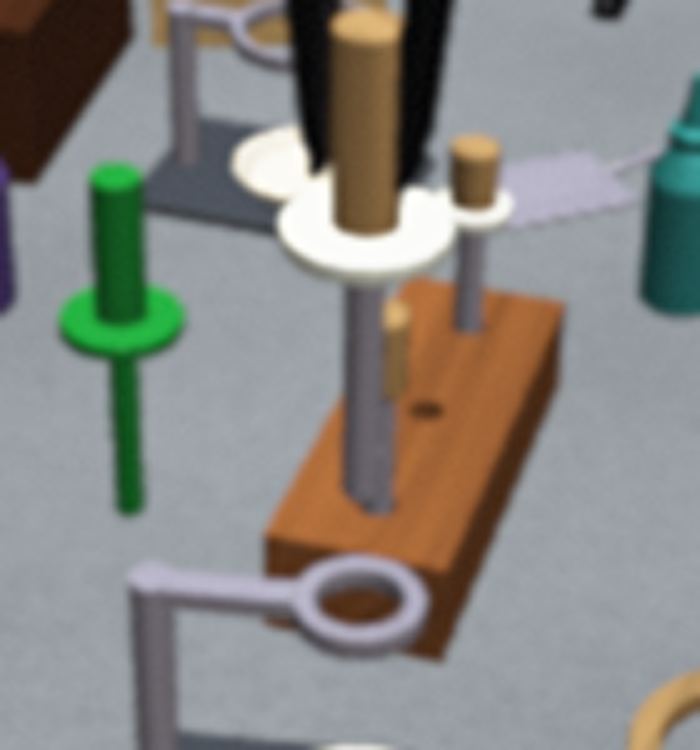

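```bash
python3 - <<'E'
from h import *
st,im,d,c=load('s3'); f=lambda x,y:((x+.5)/5-.5+300,(y+.5)/5-.5+20)
print(onplane(st,c,[f(302,391)],.175).round(4),onplane(st,c,[f(295,471)],.13).round(4), onplane(st,c,[f(320,198)],.283).round(4), onplane(st,c,[f(325,47)],.353).round(4))
st,im,d,c=load('d3'); f=lambda x,y:((x+.5)/5-.5+250,(y+.5)/5-.5+150)
print(onplane(st,c,[f(362,494)],.175).round(4),onplane(st,c,[f(361,596)],.13).round(4), onplane(st,c,[f(366,222)],.283).round(4), onplane(st,c,[f(367,25)],.353).round(4))
E
```

```text
[[0.5125 0.2478 0.175 ]] [[0.515  0.2434 0.13  ]] [[0.5142 0.2442 0.283 ]] [[0.511  0.2424 0.353 ]]
[[0.5133 0.2465 0.175 ]] [[0.513  0.2461 0.13  ]] [[0.5135 0.247  0.283 ]] [[0.5141 0.249  0.353 ]]
```

In both cameras the foot is within about 4 mm of the eye centre, against 9 mm of clearance. I'll lower until the guard is about 12 mm above the eye.

>>> {"method": "jog_arm", "body": {"rows": [[1, [0, 0, -0.3], [0, 0, 0]], [1, [0, 0, -0.8], [0, 0, 0]], [1, [0, 0, -1.3], [0, 0, 0]], [1, [0, 0, -1.8], [0, 0, 0]], [1, [0, 0, -2.3], [0, 0, 0]], [1, [0, 0, -2.9], [0, 0, 0]], [1, [0, 0, -3.5], [0, 0, 0]], [1, [0, 0, -4.1], [0, 0, 0]], [1, [0, 0, -4.6], [0, 0, 0]], [1, [0, 0, -5.0], [0, 0, 0]], [1, [0, 0, -5.3], [0, 0, 0]], [1, [0, 0, -5.3], [0, 0, 0]]]}}

```text
time_s: 8.8
tcp_pos: [0.5132, 0.2462, 0.1687]
orientation: [-179.9, 0.0, 78.8]
contact_force: [-0.0, -0.5, -0.5]
finger_gap: 0.0235
```

```bash
python3 - <<'E'
from h import *
st,im,d,c=snap('scene','s4'); print(st['time_s'],st['tcp_pos'],st['contact_force'],st['finger_gap']); crop('s4',300,20,420,170,4,'c9')
E
```

```text
8.8 [0.51324325 0.24616956 0.16873843] [-0.0468556  -0.54311478 -0.51600933] 0.02353863717888606
```

View pics/c9.png

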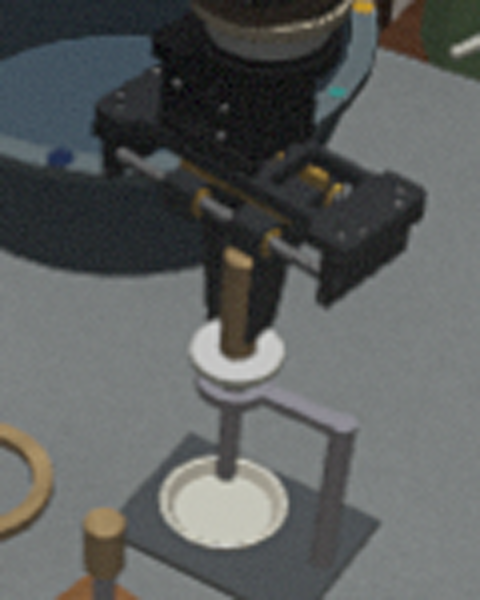

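The rod is through the eye at crop (230,400), with the guard about 12 mm above it and no side force. Now I lower gently to contact.

>>> {"method": "jog_arm", "body": {"rows": [[1, [0, 0, -0.08], [0, 0, 0]], [1, [0, 0, -0.16], [0, 0, 0]], [1, [0, 0, -0.24], [0, 0, 0]], [1, [0, 0, -0.3], [0, 0, 0]], [1, [0, 0, -0.36], [0, 0, 0]], [1, [0, 0, -0.4], [0, 0, 0]], [1, [0, 0, -0.4], [0, 0, 0]], [1, [0, 0, -0.4], [0, 0, 0]]]}}

```text
time_s: 9.65
tcp_pos: [0.5135, 0.2462, 0.1597]
orientation: [180.0, -0.0, 78.9]
contact_force: [0.4, -0.1, -0.3]
finger_gap: 0.0237
```

>>> {"method": "jog_arm", "body": {"rows": [[1, [0, 0, -0.03], [0, 0, 0]], [1, [0, 0, -0.06], [0, 0, 0]], [1, [0, 0, -0.06], [0, 0, 0]]]}}

```text
time_s: 9.95
tcp_pos: [0.5135, 0.2462, 0.1581]
orientation: [180.0, 0.0, 78.9]
contact_force: [-0.2, 0.7, -2.0]
finger_gap: 0.0238
```

>>> {"method": "jog_arm", "body": {"rows": [[1, [0, 0, -0.03], [0, 0, 0]], [1, [0, 0, -0.05], [0, 0, 0]], [1, [0, 0, -0.05], [0, 0, 0]]]}}

```text
time_s: 10.25
tcp_pos: [0.5136, 0.2463, 0.1572]
orientation: [180.0, -0.0, 78.9]
contact_force: [-1.1, 0.1, 2.0]
finger_gap: 0.0236
```

>>> {"method": "jog_arm", "body": {"rows": [[1, [0, 0, -0.03], [0, 0, 0]], [1, [0, 0, -0.03], [0, 0, 0]], [1, [0, 0, -0.03], [0, 0, 0]]]}}

```text
time_s: 10.55
tcp_pos: [0.5136, 0.2463, 0.1571]
orientation: [180.0, -0.0, 78.9]
contact_force: [-2.5, -1.5, 9.8]
finger_gap: 0.0237
```

Contact: Fz has risen to about 10 N at TCP z 0.157, as expected. I'll check visually before letting go.

```bash
python3 - <<'E'
from h import *
st,im,d,c=snap('scene','s5'); crop('s5',320,70,400,150,5,'c10')
st,im,d,c=snap('side','d5'); crop('d5',270,180,370,340,4,'c11')
a=cv2.imread('pics/c10.png');b=cv2.imread('pics/c11.png');h=max(len(a),len(b));cv2.imwrite('pics/c12.png',np.hstack([cv2.copyMakeBorder(x,0,h-len(x),0,0,0) for x in(a,b)]))
E
```

```text
(no output)
```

View pics/c12.png

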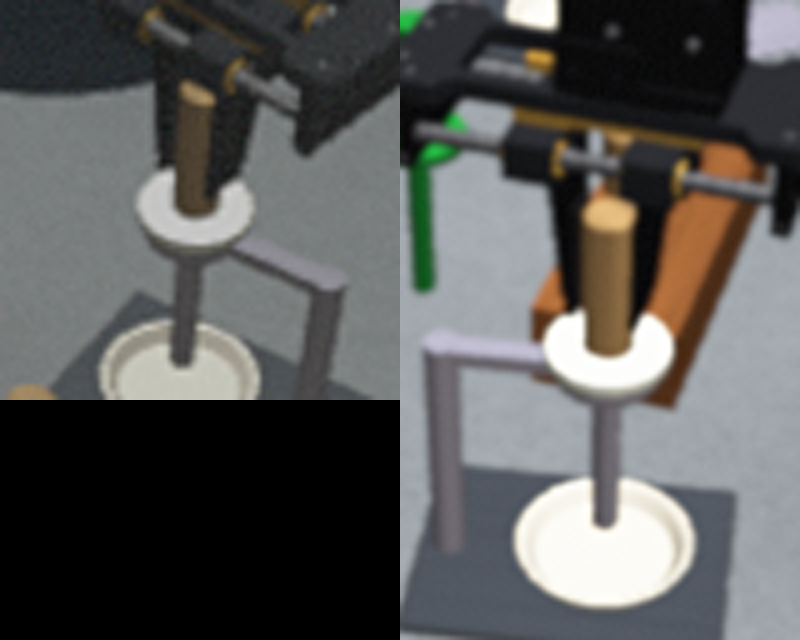

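The guard sits flat on the ring in both views: left (195,215), right (608,360). I'll open the fingers gradually, then retreat straight up.

>>> {"method": "jog_arm", "body": {"rows": [[0.74, [0, 0, 0], [0, 0, 0]], [0.72, [0, 0, 0], [0, 0, 0]], [0.69, [0, 0, 0], [0, 0, 0]], [0.66, [0, 0, 0], [0, 0, 0]], [0.6, [0, 0, 0], [0, 0, 0]], [0.5, [0, 0, 0], [0, 0, 0]], [0.4, [0, 0, 0], [0, 0, 0]], [0.3, [0, 0, 0], [0, 0, 0]], [0.2, [0, 0, 0], [0, 0, 0]], [0.2, [0, 0, 0], [0, 0, 0]], [0.2, [0, 0, 0], [0, 0, 0]]]}}

```text
time_s: 11.75
tcp_pos: [0.5135, 0.2462, 0.1562]
orientation: [180.0, 0.0, 78.9]
contact_force: [-0.5, -1.4, -0.5]
finger_gap: 0.075
```

```bash
python3 - <<'E'
from h import *
st,im,d,c=snap('scene','s6'); print(st['time_s'],st['tcp_pos'],st['finger_gap'],st['contact_force']); crop('s6',310,60,410,160,5,'c13')
E
```

```text
11.75 [0.51350476 0.24624825 0.15616313] 0.07496333666859124 [-0.48735293 -1.38740099 -0.45143125]
```

View pics/c13.png

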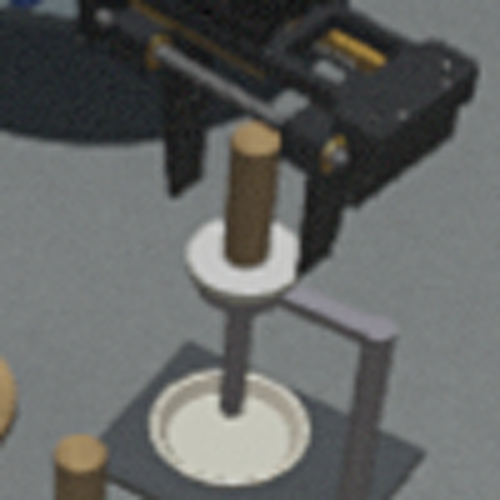

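The rod hangs free with the fingers clear on both sides. Retreating upward.

>>> {"method": "jog_arm", "body": {"rows": [[0.2, [0, 0, 0.3], [0, 0, 0]], [0.2, [0, 0, 0.8], [0, 0, 0]], [0.2, [0, 0, 1.4], [0, 0, 0]], [0.2, [0, 0, 2.1], [0, 0, 0]], [0.2, [0, 0, 2.9], [0, 0, 0]], [0.2, [0, 0, 3.8], [0, 0, 0]], [0.2, [0, 0, 4.7], [0, 0, 0]], [0.2, [0, 0, 5.5], [0, 0, 0]], [0.2, [0, 0, 6.0], [0, 0, 0]], [0.2, [0, 0, 6.0], [0, 0, 0]], [0.2, [0, 0, 6.0], [0, 0, 0]]]}}

```text
time_s: 12.9
tcp_pos: [0.5133, 0.2461, 0.3058]
orientation: [-180.0, 0.0, 78.9]
contact_force: [-0.0, 0.3, 0.3]
finger_gap: 0.0761
```

```bash
python3 - <<'E'
from h import *
st,im,d,c=snap('scene','s7'); print(st['time_s'],st['tcp_pos'],st['joint_velocities'].round(2)); crop('s7',310,60,410,160,4,'c14')
st,im,d,c=snap('side','d7'); crop('d7',270,180,370,340,4,'c15')
a=cv2.imread('pics/c14.png');b=cv2.imread('pics/c15.png');h=max(len(a),len(b));cv2.imwrite('pics/c16.png',np.hstack([cv2.copyMakeBorder(x,0,h-len(x),0,0,0) for x in(a,b)]))
E
```

```text
12.9 [0.51326538 0.24614476 0.30584639] [ 0.05  0.83  0.73  0.03 -0.19  0.08]
```

View pics/c16.png

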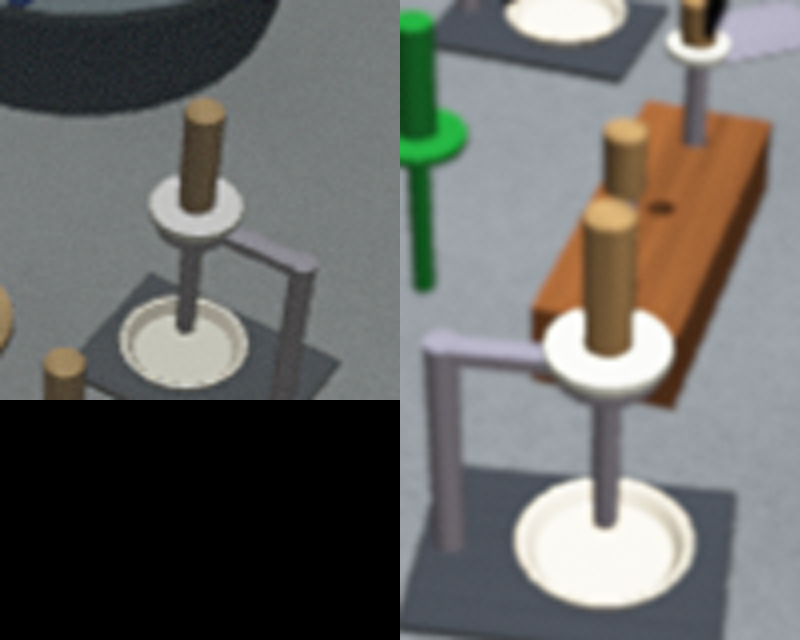

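```bash
python3 - <<'E'
from h import *
st,im,d,c=load('s7'); f=lambda x,y:((x+.5)/4-.5+310,(y+.5)/4-.5+60)
print(onplane(st,c,[f(205,110)],.208).round(4),onplane(st,c,[f(196,206)],.138).round(4))
st,im,d,c=load('d7'); f=lambda x,y:((x-400+.5)/4-.5+270,(y+.5)/4-.5+180)
print(onplane(st,c,[f(611,214)],.208).round(4),onplane(st,c,[f(608,346)],.138).round(4))
print(hand_in())
E
```

```text
[[0.5134 0.2454 0.208 ]] [[0.5143 0.2436 0.138 ]]
[[0.513  0.2481 0.208 ]] [[0.5132 0.2486 0.138 ]]
the job is handed in; nothing more can be done
None
```

The stirring rod with the broad white guard now hangs by its guard in the small eye of the drip stand, over the dish. I handed the job in at about 13 s; no verdict is reported.

- **Handling:** I drew the rod straight up out of the block's middle hole and passed it through the eye. I lowered it until the contact force reached about 10 N, then let go and backed the arm straight up, clear of everything.
- **Position:** in the last scene and side views the guard's centre is within about 4 mm of the eye's centre. The limit is 14 mm.
- **Upright and seated:** the grip's top lies within about 2 mm sideways of the guard's centre, so the rod is upright. The guard looks flat on the ring, and the tool height at contact (0.157 m) matches a guard resting on the eye.
- **Disagreement:** the scene and side cameras differ by up to about 5 mm in y. The wrist camera's values, which I used for both the rod and the eye, lie between or close to the two.

No check failed, and none of the forces I read was above 10 N.

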